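# Set the roll pressure of a wire drive unit

### The arm

A 6-joint arm with a two-finger parallel gripper is mounted at the origin on the work surface. World frame = base frame: x ahead of the robot, y to its left, z up, the work surface at z = 0. Lengths are in mm, angles in rad, forces in N, time in s.
With the tool pointing down it reaches from about 350 to 975 mm from the base axis. Payload 7.1 kg.
Tool frame: the origin (TCP) lies at the very end of the fingers, on their centre line; the grasp point (between the pads) lies 19 mm behind it (ctrl.tcp_to_grasp is the distance from the TCP to the grasp point, in mm); z points along the fingers, x is the direction in which the jaws open and shut, and the axes are right-handed (so a half turn about z gives the same grasp; the last joint's range is limited). The gripper opens to 88 mm and grips with 3 to 60 N. Pads are 20 mm wide; open, the fingers measure 115 mm over their backs; the gripper's body (75 mm by 178 mm) begins 61 mm behind the grasp point.
Start: joints at [-0.019, 0.423, 1.63, -0, 1.089, -0.019], TCP at [624.984, 0.026, 222.675] pointing down, gripper open.
Joint ranges: [-3, 3], [-0.9, 2.11], [0.09, 2.58], [-1.31, 4.45], [0.11, 2.69], [-2.54, 2.54]. Speed limits (rad/s): [2.39, 2.39, 3.01, 3.14, 3.14, 3.14].

### API

Orientations are given as a rotation vector (axis times angle).
In Python, from workcell import get_obs, viewer, ctrl, masks_of gives the robot as it stands. The module is installed in compiled form; this text tells all that it offers.
- The arm moves only by the shell command python3 -m inch 'ROWS'. ROWS is JSON, a list of rows, each an object of numbers: "tx", "ty", "tz": the shift along the tool's x, y, z in cm; "ax", "ay", "az": the turn, a rotation vector about the tool's x, y, z in degrees; "jaw": the opening, from 0 (shut) to 1 (fully open). In form: [{"tx": .., "ty": .., "tz": .., "ax": .., "ay": .., "az": .., "jaw": ..}, ...]. A call has 1 to 12 rows; each row shifts and turns the commanded pose from where the row before left it, along the tool's axes as they then stand; what a row does not reach is not made up. A row lasts 1/8 s, in which the tool goes at most 62.5 mm and 10.7 degrees, less where a joint would pass 70% of its speed; a pose out of reach is approached as far as the arm can. A call is refused whole if a number of a shift passes 6.25 or a number of a turn 10.7, either way. A call with a gripper value outside its range is refused whole. The fingers move at their own pace and stop on an object; the grip force is fixed at half the most. Time passes only in rows, so rows that do not move let the fingers close. It gives the time, the measured TCP pose, the force and the opening at its end, in the units of the state.
- get_obs(): the state, without advancing time (a new reading comes with each control period).
- viewer.get_image(name): name is "scene" or "side" or "wrist"; returns (picture, depth): 480x640x3 uint8, red, green, blue; 480x640 float32, mm along the optical axis (not along the pixel's ray), 0 where there is no reading.
- viewer.get_calibration(name): a dict with "fx", "fy", "cx", "cy" (pixels), "rvec" (rotation vector, rad) and "tvec" (3), from world to camera coordinates, as OpenCV has them. Camera axes: x right, y down, z forward; pixel columns grow to the right and rows downward; lengths in mm; the calibration is good to about 2 mm. The wrist camera is an equidistant fisheye: a pixel r from the principal point sees the ray r / f radians off the axis. A picture is of the moment at which its call begins: read the wrist's pose just before it. get_calibration takes no time and is no camera call; for the wrist camera it gives the pose at the moment of the call.
- ctrl.close_job(): hands the job in, once; it reports no verdict.
Trained networks look in the newest picture that a camera, given by its name, has taken for a name from the list of things; names that differ only in an ending like _2 or _b are one class to them, and where a whole thing is asked for, a point or a joint stands for the part that bears it (a point fixed in the world has none). Each returns a list of dicts, best first, with "score" (0 to 1); they miss things now and then, are a little off and sometimes report something else, mostly with a low value. They report only what shows in the picture. A call takes as long as a camera call. They do not tell look-alikes from the thing itself.
- masks_of(camera, thing): "pixels" (480x640 bool, what is visible of it) and "location" ([column, row] in pixels, amid what is visible of it).
The state is a dict: "t": time; "qpos": joint angles; "qvel": joint speeds; "joint_torque": joint torques, N m; "ee_pos": TCP position; "orientation": TCP orientation; "ft_force": force on the tool from outside, world axes, zero at the start; "moment": the same for the moment, N m; "width": finger opening in mm.
Only numpy, scipy, OpenCV 4.12 (cv2) and the standard library are available. Lean on these libraries where they do the work, as an engineer would, in place of code of your own. Each camera call takes 0.05 s, during which the arm holds its last target. There are 200 camera calls.

### The job

Fit the loose orange T-knob onto the square head of the tension screw on the wire drive unit, feeling lightly for the fit so that the sprung screw is never pushed down to its stop. With it fully home, turn it clockwise until the red pointer of the sprung arm stands over the green mark, without running well past it. Keep off the arm, leave the knob standing on the screw, and do not disturb the other things on the bench.

Things in the scene. Friction and masses are not known exactly. Their poses are not given: they have to be found in the camera images.
- tknob_grip (a point): Loose T-knob, upright on the bench, 66 mm high, 0.18 kg: dark steel socket block 34 x 34 x 24 mm high below, orange grip above, 56 mm long (x), 16 mm thick (y), 42 mm high; grasp it across the 16 mm from above. This point: on its axis, in the grip, 46 mm above the underside; z up. The socket in the underside is 20 mm square, 18 mm deep, sides parallel to x and y.
- screw_seat (a point): On the fixed drive unit (blue housing 240 x 260 mm, grey deck 70 mm above the bench): centre of the upper face of the tension screw's brass shoulder (42 mm across) while not pressed, 88 mm above the bench; z up; +x of the housing is the arm's side. Fully home means that the knob's underside rests on this shoulder.
- screw_head (a point): Centre of the top of the screw's steel square head, while not pressed: 17 mm across flats, 12 mm high above the shoulder (top 3 mm bevelled), round pilot 14 mm wide, 5 mm high on top. The square's angle is random and NOT measured (this frame does not turn with it). Knob's rim on the square's top: turn it under light pressure, at most a quarter turn, until it drops over; play then about 10 degrees.
- screw_float (a joint): How far the screw is pressed down along its axis, in m; sprung: 0 when free, moves from about 2 N, then 2 N per mm, hard stop at 0.010; more than 0.008 (about 18 N) counts as pushed to its stop. Turning it is stiff (0.13 to 0.2 N m); clockwise seen from above tightens; it stays where it is left.
- pointer_tip (a point): Tip of the thin red pointer on the sprung red pressure arm, 8 mm above the drive unit's deck. The arm lies on the +x side of the screw, is 172 mm from its pivot to this tip, and is moved by the screw alone: about 10 mm at the tip for each radian of clockwise turn, towards the mark.
- set_mark (a point): Centre of the green mark on the white scale, at pointer-tip height: a radial stripe 8 mm wide. Its x axis points along the tip's path in the tightening direction (the pointer comes from -x); y points outwards from the arm's pivot. The pointer is set when its tip is within 4 mm of this point; more than 10 mm past it is over-tensioned.
- pressure_arm: The sprung red arm with a steel roll, up to 25 mm above the deck; origin at its pivot, y along the arm to the pointer. Not to be touched.
- spool: Brass-coloured wire spool lying flat, 100 mm diameter, 45 mm high; origin under its centre. Leave alone.
- spray_can: Spray can, 60 mm diameter, 170 mm high; origin under its centre. Leave alone.
- wire_brush: Brush with a handle, lying on the bench. Leave alone.
- tip_cup: Steel cup, 70 mm diameter, 60 mm high; origin under its centre. Leave alone.
There are look-alikes about, which are no part of the job. Leave any pink or turquoise look-alike of the part that bears tknob_grip alone.

How it is judged:
By the outcome, as a careful person would: the job done as asked, in the order asked, and still so for the second after the job is handed in, with the robot touching nothing.
It also fails if it takes over 72 s, if anything falls off the work surface, if the arm or the gripper's body presses on something with over 40 N, if the wrist force passes 120 N, or if a joint passes its speed limit or range.

## Working session

There is one attempt and no reset: what is moved stays moved. The work goes in short steps, Python scripts to look and compute and a shell command to move; the robot and the scene stay as the last step left them, time stands still between calls to the robot, and variables do not carry over. Pictures are saved under pics/ and viewed, about 8 in all and at most 12, crops included, and the job is handed in when it is done.

```bash
mkdir -p pics
cat > h.py <<'E'
import numpy as np, cv2
from workcell import get_obs, viewer, ctrl, masks_of
def cal(n):
    c=viewer.get_calibration(n); R=cv2.Rodrigues(np.array(c["rvec"],float))[0]; return c,R,np.array(c["tvec"],float)
def ray(n,u,v,C=None):
    c,R,t=C or cal(n); x=(u-c["cx"])/c["fx"]; y=(v-c["cy"])/c["fy"]
    if n=="wrist":
        r=np.hypot(x,y); s=np.sin(r)/r if r>1e-9 else 1; d=np.array([x*s,y*s,np.cos(r)])
    else: d=np.array([x,y,1.])
    return -R.T@t, R.T@d, d
def at_z(n,u,v,z,C=None):
    o,d,_=ray(n,u,v,C); return o+d*(z-o[2])/d[2]
def at_depth(n,u,v,D,C=None):
    o,d,dc=ray(n,u,v,C); return o+d*D/dc[2]
def proj(n,P,C=None):
    c,R,t=C or cal(n); p=R@np.array(P,float)+t
    if n=="wrist":
        r=np.hypot(p[0],p[1]); th=np.arctan2(r,p[2]); k=th/r if r>0 else 0
        return c["cx"]+c["fx"]*p[0]*k, c["cy"]+c["fy"]*p[1]*k
    return c["cx"]+c["fx"]*p[0]/p[2], c["cy"]+c["fy"]*p[1]/p[2]
def save(img,f): cv2.imwrite("pics/"+f,cv2.cvtColor(img,cv2.COLOR_RGB2BGR))
E
cat > a.py <<'E'
from h import *
for n in ["scene","side","wrist"]:
    C=cal(n); im,d=viewer.get_image(n); save(im,n+"0.png"); np.savez(n+"0.npz",im=im,d=d)
    print(n,-C[1].T@C[2])
    for th in ["tknob_grip","screw_head","pointer_tip","pressure_arm","set_mark"]:
        for m in masks_of(n,th)[:4]:
            u,v=m["location"]; D=d[int(v),int(u)]
            print(th,round(m["score"],2),(round(u),round(v)),m["pixels"].sum(),np.round(at_depth(n,u,v,D,C),0))
E
python3 a.py; python3 -c "
import cv2,numpy as np
a=[cv2.imread('pics/%s0.png'%n) for n in('scene','side')]
print(a[0].shape)"
```

```text
scene [1280.98900085 -710.16539487  780.19218562]
tknob_grip 0.9 (222, 294) 550 [ 442. -248.   43.]
tknob_grip 0.85 (276, 306) 369 [ 549. -168.   22.]
tknob_grip 0.83 (252, 280) 486 [ 442. -156.   38.]
tknob_grip 0.82 (242, 311) 566 [ 528. -252.   45.]
screw_head 0.84 (392, 261) 7431 [676. 120.  72.]
pointer_tip 0.76 (389, 255) 507 [666. 117.  88.]
pressure_arm 0.82 (392, 254) 480 [666. 128.  85.]
set_mark 0.48 (392, 259) 7396 [667. 129.  70.]
side [   22.63413679 -1138.79939756   917.24980602]
tknob_grip 0.79 (297, 312) 496 [ 428. -164.   38.]
tknob_grip 0.73 (314, 336) 444 [ 426. -265.   44.]
tknob_grip 0.69 (337, 298) 462 [ 539. -161.   39.]
tknob_grip 0.68 (347, 321) 402 [ 513. -264.   51.]
screw_head 0.78 (313, 230) 5743 [613. 128.  64.]
pointer_tip 0.56 (328, 218) 377 [670. 143.  81.]
pressure_arm 0.77 (327, 218) 318 [658. 128.  90.]
set_mark 0.33 (311, 233) 5650 [597. 109.  68.]
wrist [625.0554813   78.75038465 385.54374402]
tknob_grip 0.97 (220, 431) 374 [ 483. -311.   21.]
tknob_grip 0.83 (239, 410) 1205 [ 525. -239.   50.]
tknob_grip 0.69 (164, 323) 383 [ 439. -134.   24.]
tknob_grip 0.6 (252, 345) 1599 [ 548. -147.   41.]
screw_head 0.96 (334, 81) 49209 [636. 121.  72.]
pointer_tip 0.94 (367, 44) 5751 [660. 149.  93.]
pressure_arm 0.87 (366, 43) 5375 [659. 149.  95.]
pressure_arm 0.65 (331, 80) 49200 [633. 122.  71.]
(480, 640, 3)
```

View pics/scene0.png

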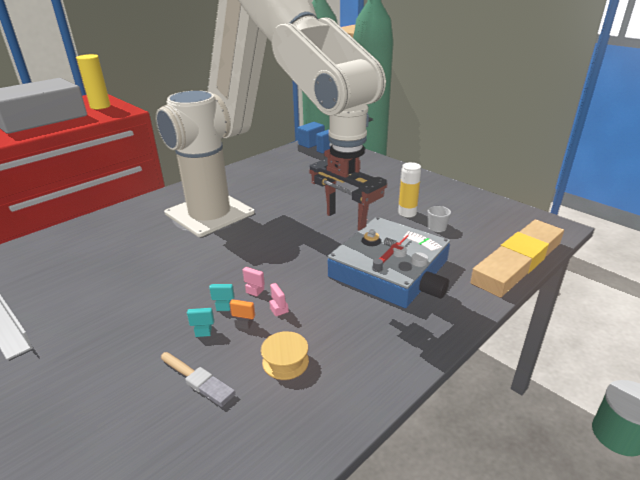

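View pics/wrist0.png

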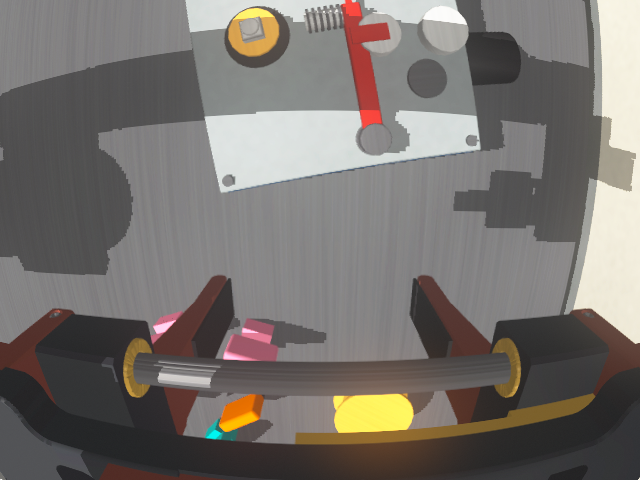

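The look-alikes in the scene picture are teal (222,294), teal (202,320), pink (252,280) and pink (278,300). The only orange one is at (242,311). The screw shows in the wrist picture at (253,27) and the red arm at (365,60). Next I measure the orange grip and the unit.

```bash
cat > b.py <<'E'
from h import *
def cloud(n,d,m,C=None):
    C=C or cal(n); v,u=np.nonzero(m&(d>0)); return np.array([at_depth(n,a,b,d[b,a],C) for a,b in zip(u,v)]),u,v
if __name__=="__main__":
  for n in ["scene","side","wrist"]:
    z=np.load(n+"0.npz"); im,d=z["im"],z["d"]; hsv=cv2.cvtColor(im,cv2.COLOR_RGB2HSV)
    for name,lo,hi in [("orange",(8,200,90),(16,255,255)),("red",(0,180,60),(5,255,255)),("red2",(174,180,60),(180,255,255)),("green",(45,100,60),(75,255,255)),("teal",(82,120,60),(95,255,255)),("pink",(160,60,90),(174,190,255))]:
        m=cv2.inRange(hsv,lo,hi)>0
        k,L,S,Ce=cv2.connectedComponentsWithStats(m.astype(np.uint8))
        for i in range(1,k):
            if S[i,4]<25: continue
            P,u,v=cloud(n,d,L==i)
            if len(P)<20 or abs(P[:,0].mean()-600)>300: continue
            t=P[P[:,2]>np.percentile(P[:,2],98)-6]; w,V=np.linalg.eigh(np.cov(P[:,:2].T)); 
            print(n,name,S[i,4],np.round(Ce[i]),"mean",np.round(P.mean(0)),"lo",np.round(np.percentile(P,3,0)),"hi",np.round(np.percentile(P,97,0)),"top",np.round(t.mean(0)),"ang",np.round(np.degrees(np.arctan2(V[1,1],V[0,1]))))
E
python3 b.py
python3 -c "
from h import *
s=cv2.imread('pics/scene0.png'); a=cv2.resize(s[210:310,320:460],None,fx=4,fy=4,interpolation=2); b=cv2.resize(s[260:350,180:300],None,fx=4,fy=4,interpolation=2)
w=560; 
import numpy as np
o=np.zeros((600,790,3),np.uint8); a=cv2.resize(a,(560,400)); o[:300,:420]=cv2.resize(a,(420,300)); o[300:600,:400]=cv2.resize(b,(400,300))
s=cv2.imread('pics/side0.png'); o[:300,420:790]=cv2.resize(s[180:270,260:371],(370,300),interpolation=2); o[300:,400:790]=cv2.resize(s[280:350,280:371],(390,300),interpolation=2)
cv2.imwrite('pics/crop1.png',o)"
```

```text
scene teal 490 [221. 295.] mean [ 442. -250.   40.] lo [ 423. -267.    4.] hi [ 459. -231.   67.] top [ 438. -247.   65.] ang 46.0
scene teal 572 [201. 320.] mean [ 484. -336.   40.] lo [ 466. -355.    4.] hi [ 500. -315.   67.] top [ 479. -333.   65.] ang 50.0
scene pink 476 [253. 281.] mean [ 447. -157.   36.] lo [ 419. -171.    0.] hi [ 469. -139.   66.] top [ 446. -153.   65.] ang -174.0
scene pink 419 [278. 301.] mean [ 551. -162.   34.] lo [ 497. -176.   -1.] hi [ 574. -139.   67.] top [ 552. -159.   65.] ang 160.0
side orange 257 [347. 318.] mean [ 520. -252.   51.] lo [ 498. -267.   27.] hi [ 545. -229.   67.] top [ 524. -249.   64.] ang -136.0
side red 26 [329. 222.] mean [656. 111.  86.] lo [649.  91.  83.] hi [663. 136.  89.] top [656. 111.  86.] ang 100.0
side teal 469 [314. 333.] mean [ 434. -248.   34.] lo [ 413. -268.   -2.] hi [ 459. -172.   66.] top [ 434. -247.   64.] ang 60.0
side teal 451 [347. 351.] mean [ 474. -336.   35.] lo [ 455. -355.   -2.] hi [ 507. -270.   66.] top [ 475. -334.   64.] ang 58.0
side pink 550 [338. 298.] mean [ 545. -157.   34.] lo [ 519. -
[... 256 characters left out ...]
-251.   31.] hi [ 551. -226.   64.] top [ 531. -235.   62.] ang -153.0
wrist red 202 [352.   8.] mean [649. 181.  89.] lo [643. 175.  86.] hi [655. 188.  91.] top [649. 180.  90.] ang 125.0
wrist red 267 [370. 117.] mean [663.  91.  90.] lo [657.  85.  88.] hi [671.  96.  91.] top [663.  91.  90.] ang -175.0
wrist teal 358 [219. 433.] mean [ 482. -313.   24.] lo [ 459. -327.    4.] hi [ 501. -304.   41.] top [ 498. -289.   55.] ang 65.0
wrist pink 275 [164. 324.] mean [ 439. -134.   25.] lo [ 420. -149.    0.] hi [ 454. -128.   49.] top [573.  17. 286.] ang 46.0
wrist pink 1614 [253. 343.] mean [ 549. -144.   40.] lo [ 525. -156.    2.] hi [ 574. -135.   66.] top [ 545. -134.   81.] ang 63.0
```

View pics/crop1.png

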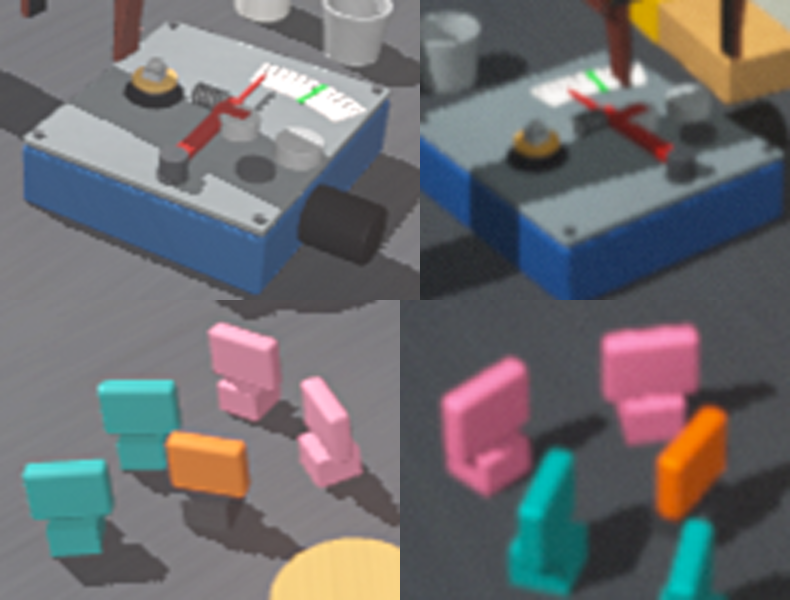

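The orange knob (crop left-bottom, scene about 242,311) stands alone on a dark block, so it is the one to take. The pointer tip is at about (408,236) in scene, the green mark at (424,242) and the screw head at (371,234).

Run:
```python
from h import *
o=get_obs(); R=cv2.Rodrigues(np.array(o["orientation"]))[0]; print(R.round(3),o["ee_pos"],o["width"],o["ft_force"],o["t"])
for n,t,m,s in [("scene",(408.3,236),(424.3,241.7),(371,232)),("side",(306.5,208),(313.4,203),(295,218))]:
    print(n,"tip",at_z(n,*t,78).round(),"mark",at_z(n,*m,78).round(),"screw",at_z(n,*s,103).round())
print("screw wrist approx",at_z("wrist",252,27,105).round())
```

```text
[[ 1. -0.  0.]
 [-0. -1.  0.]
 [ 0. -0. -1.]] [6.24990626e+02 3.74042322e-02 2.22693631e+02] 87.91787819804762 [ 0.46218248  0.75253019 -0.35611377] 0.9
scene tip [636. 240.  78.] mark [685. 247.  78.] screw [574. 152. 103.]
side tip [641. 233.  78.] mark [674. 252.  78.] screw [567. 154. 103.]
screw wrist approx [573. 161. 105.]
```

```bash
python3 -m inch '[{"tx":-1.96,"ty":3.83,"jaw":0.6},{"tx":-1.96,"ty":3.83,"jaw":0.6},{"tx":-1.96,"ty":3.83,"jaw":0.6},{"tx":-1.96,"ty":3.83,"jaw":0.6},{"tx":-1.96,"ty":3.83,"jaw":0.6},{"tx":-1.96,"ty":3.83,"jaw":0.6},{"tx":-1.96,"ty":3.83,"jaw":0.6},{"tx":-1.96,"ty":3.83,"jaw":0.6},{"az":10,"jaw":0.6},{"az":10,"jaw":0.6},{"az":10,"jaw":0.6},{"az":10,"jaw":0.6}]'; python3 -m inch '[{"az":5,"jaw":0.6},{"jaw":0.6}]'
cat > c.py <<'E'
from h import *; from b import cloud
import sys
o=get_obs(); C=cal("wrist"); im,d=viewer.get_image("wrist"); save(im,sys.argv[1])
hsv=cv2.cvtColor(im,cv2.COLOR_RGB2HSV); m=cv2.inRange(hsv,(8,200,60),(16,255,255))
k,L,S,Ce=cv2.connectedComponentsWithStats(m); i=1+np.argmax(S[1:,4]); P,u,v=cloud("wrist",d,L==i,C)
T=P[P[:,2]>60]; r=cv2.minAreaRect(T[:,:2].astype(np.float32)); print(S[i],Ce[i],P.mean(0).round(1),"top",len(T),T.mean(0).round(1),r)
R=cv2.Rodrigues(np.array(o["orientation"]))[0]; print("yaw",np.degrees(np.arctan2(R[1,0],R[0,0])),"R tip",R[2].round(3),o["qpos"][5],o["width"])
x=np.array([*r[0],66.])-o["ee_pos"]; print("to go, tool mm",(R.T@x).round(1))
E
python3 c.py knob1.png
```

```text
[219 395  44  30 691] [242.64688857 407.33285094] [ 529.3 -236.    48.2] top 118 [ 532.8 -234.6   62.8] ((525.1075439453125, -237.34242248535156), (53.578941345214844, 14.350144386291504), 15.876927375793457)
yaw -0.0009968679439162705 R tip [ 0. -0. -1.] -0.01901003197990861 87.91787819804762
to go, tool mm [-99.9 237.4 156.7]$[0]: bad value
$[0]: bad value
```

View pics/knob1.png

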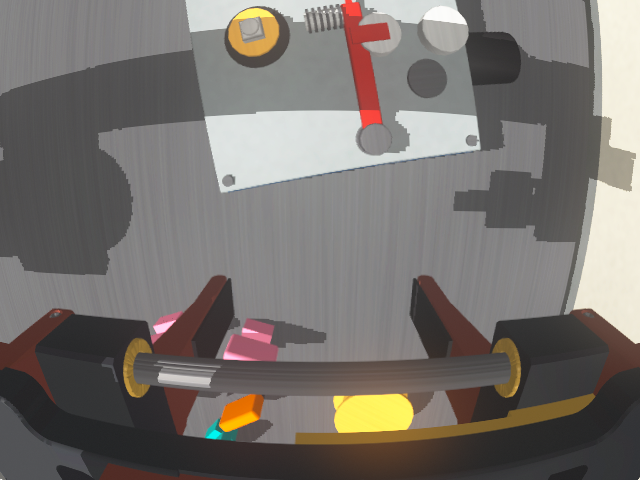

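The picture is unchanged because the move was refused: each row probably needs all seven keys.

```bash
python3 -m inch '[{"tx":-1.96,"ty":3.83,"tz":0,"ax":0,"ay":0,"az":0,"jaw":0.6},{"tx":-1.96,"ty":3.83,"tz":0,"ax":0,"ay":0,"az":0,"jaw":0.6},{"tx":-1.96,"ty":3.83,"tz":0,"ax":0,"ay":0,"az":0,"jaw":0.6},{"tx":-1.96,"ty":3.83,"tz":0,"ax":0,"ay":0,"az":0,"jaw":0.6},{"tx":-1.96,"ty":3.83,"tz":0,"ax":0,"ay":0,"az":0,"jaw":0.6},{"tx":-1.96,"ty":3.83,"tz":0,"ax":0,"ay":0,"az":0,"jaw":0.6},{"tx":-1.96,"ty":3.83,"tz":0,"ax":0,"ay":0,"az":0,"jaw":0.6},{"tx":-1.96,"ty":3.83,"tz":0,"ax":0,"ay":0,"az":0,"jaw":0.6},{"tx":0,"ty":0,"tz":0,"ax":0,"ay":0,"az":10,"jaw":0.6},{"tx":0,"ty":0,"tz":0,"ax":0,"ay":0,"az":10,"jaw":0.6},{"tx":0,"ty":0,"tz":0,"ax":0,"ay":0,"az":10,"jaw":0.6},{"tx":0,"ty":0,"tz":0,"ax":0,"ay":0,"az":10,"jaw":0.6}]' && python3 -m inch '[{"tx":0,"ty":0,"tz":0,"ax":0,"ay":0,"az":5,"jaw":0.6},{"tx":0,"ty":0,"tz":0,"ax":0,"ay":0,"az":0,"jaw":0.6}]' && python3 c.py knob2.png
```

```text
t: 2.45
ee_pos: [468.2, -306.5, 222.8]
orientation: [2.949, -1.083, 0.0]
ft_force: [0.0, 0.0, 0.2]
width: 53.2
t: 2.7
ee_pos: [468.2, -306.4, 222.7]
orientation: [2.903, -1.201, 0.0]
ft_force: [0.0, -0.5, 0.5]
width: 52.5
[319  94  16   6  20] [326.95  95.2 ] [ 548.5 -231.9   65.4] top 20 [ 548.5 -231.9   65.4] ((548.491455078125, -231.87847900390625), (2.3731820583343506, 13.376755714416504), 26.118288040161133)
yaw -44.94883817923066 R tip [ 0. -0. -1.] 0.18378181367242993 52.53278638459257
to go, tool mm [   4.2 -109.5  156.7]
```

View pics/knob2.png

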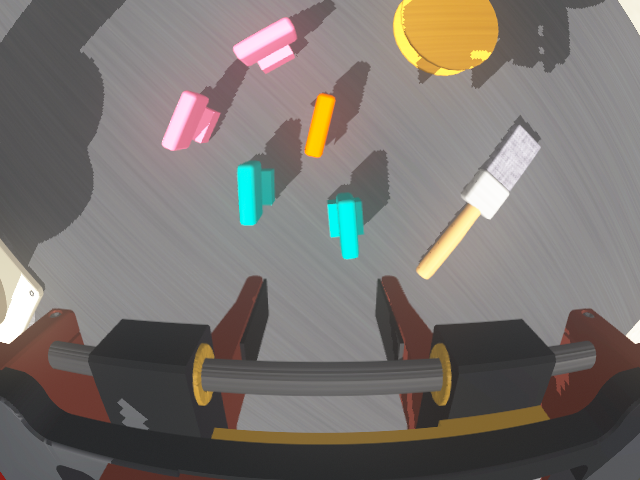

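```bash
sed -i 's/(8,200,60),(16,255,255)/(8,200,120),(24,255,255)/; s/^k,L/m[:85]=0;m[190:]=0;m[:,380:]=0\nk,L/' c.py; python3 c.py knob3.png; python3 -c "
from h import *
for p in [(255,190),(348,228),(185,120),(265,42)]: print(p,at_z('wrist',*p,66).round())"
```

```text
[ 305   94   30   63 1075] [319.80186047 124.42511628] [ 526.3 -245.4   66.1] top 1065 [ 526.3 -245.4   66.2] ((525.7219848632812, -245.59979248046875), (54.885196685791016, 15.316596984863281), 31.392398834228516)
yaw -44.89210023430912 R tip [ 0.  0. -1.] 0.18281158212130685 52.549890288495654
to go, tool mm [ -2.2 -83.7 156.8]
(255, 190) [ 446. -245.   66.]
(348, 228) [ 480. -328.   66.]
(185, 120) [ 448. -155.   66.]
(265, 42) [ 545. -160.   66.]
```

```bash
python3 -m inch '[{"tx":-0.11,"ty":-4.19,"tz":0,"ax":0,"ay":0,"az":0,"jaw":0.6},{"tx":-0.11,"ty":-4.18,"tz":0,"ax":0,"ay":0,"az":0,"jaw":0.6},{"tx":0,"ty":0,"tz":4,"ax":0,"ay":0,"az":6.9,"jaw":0.6},{"tx":0,"ty":0,"tz":4,"ax":0,"ay":0,"az":6.8,"jaw":0.6},{"tx":0,"ty":0,"tz":4,"ax":0,"ay":0,"az":0,"jaw":0.6},{"tx":0,"ty":0,"tz":3,"ax":0,"ay":0,"az":0,"jaw":0.6},{"tx":0,"ty":0,"tz":0,"ax":0,"ay":0,"az":0,"jaw":0.6}]' && python3 c.py knob4.png | tail -2; python3 -m inch '[{"tx":0,"ty":0,"tz":2.3,"ax":0,"ay":0,"az":0,"jaw":0.6},{"tx":0,"ty":0,"tz":1.97,"ax":0,"ay":0,"az":0,"jaw":0.6},{"tx":0,"ty":0,"tz":0,"ax":0,"ay":0,"az":0,"jaw":0.6},{"tx":0,"ty":0,"tz":0,"ax":0,"ay":0,"az":0,"jaw":0},{"tx":0,"ty":0,"tz":0,"ax":0,"ay":0,"az":0,"jaw":0},{"tx":0,"ty":0,"tz":0,"ax":0,"ay":0,"az":0,"jaw":0},{"tx":0,"ty":0,"tz":0,"ax":0,"ay":0,"az":0,"jaw":0}]'
```

```text
t: 3.68
ee_pos: [524.2, -244.8, 70.6]
orientation: [2.739, -1.538, -0.007]
ft_force: [-0.0, 1.1, 0.7]
width: 52.9
t: 4.6
ee_pos: [526.0, -245.7, 30.3]
orientation: [-2.738, 1.54, -0.001]
ft_force: [0.7, -2.2, 1.2]
width: 16.1Traceback (most recent call last):
  File "c.py", line 6, in <module>
    k,L,S,Ce=cv2.connectedComponentsWithStats(m); i=1+np.argmax(S[1:,4]); P,u,v=cloud("wrist",d,L==i,C)
                                                      ~~~~~~~~~^^^^^^^^^
    return _wrapfunc(a, 'argmax', axis=axis, out=out, **kwds)
    return bound(*args, **kwds)
ValueError: attempt to get argmax of an empty sequence
```

```bash
python3 -m inch '[{"tx":0,"ty":0,"tz":-2.2,"ax":0,"ay":0,"az":0,"jaw":0},{"tx":0,"ty":0,"tz":-4.2,"ax":0,"ay":0,"az":0,"jaw":0},{"tx":0,"ty":0,"tz":-4.2,"ax":0,"ay":0,"az":0,"jaw":0},{"tx":0,"ty":0,"tz":-4.2,"ax":0,"ay":0,"az":0,"jaw":0},{"tx":0,"ty":0,"tz":-4.2,"ax":0,"ay":0,"az":0,"jaw":0},{"tx":0,"ty":0,"tz":-4.2,"ax":0,"ay":0,"az":0,"jaw":0}]' && python3 -m inch '[{"tx":-2.98,"ty":-2.69,"tz":0,"ax":0,"ay":0,"az":0,"jaw":0},{"tx":-2.98,"ty":-2.69,"tz":0,"ax":0,"ay":0,"az":0,"jaw":0},{"tx":-2.98,"ty":-2.69,"tz":0,"ax":0,"ay":0,"az":0,"jaw":0},{"tx":-2.98,"ty":-2.69,"tz":0,"ax":0,"ay":0,"az":0,"jaw":0},{"tx":-2.98,"ty":-2.69,"tz":0,"ax":0,"ay":0,"az":0,"jaw":0},{"tx":-2.98,"ty":-2.69,"tz":0,"ax":0,"ay":0,"az":0,"jaw":0},{"tx":-2.98,"ty":-2.69,"tz":0,"ax":0,"ay":0,"az":0,"jaw":0},{"tx":-2.98,"ty":-2.69,"tz":0,"ax":0,"ay":0,"az":0,"jaw":0},{"tx":-2.98,"ty":-2.69,"tz":0,"ax":0,"ay":0,"az":0,"jaw":0},{"tx":-2.98,"ty":-2.69,"tz":0,"ax":0,"ay":0,"az":0,"jaw":0},{"tx":-2.98,"ty":-2.69,"tz":0,"ax":0,"ay":0,"az":0,"jaw":0},{"tx":-2.98,"ty":-2.69,"tz":0,"ax":0,"ay":0,"az":0,"jaw":0}]' && python3 -m inch '[{"tx":0,"ty":0,"tz":0,"ax":0,"ay":0,"az":-10.2,"jaw":0},{"tx":0,"ty":0,"tz":0,"ax":0,"ay":0,"az":-10.2,"jaw":0},{"tx":0,"ty":0,"tz":0,"ax":0,"ay":0,"az":-10.2,"jaw":0},{"tx":0,"ty":0,"tz":0,"ax":0,"ay":0,"az":-10.2,"jaw":0},{"tx":0,"ty":0,"tz":0,"ax":0,"ay":0,"az":-10.2,"jaw":0},{"tx":0,"ty":0,"tz":0,"ax":0,"ay":0,"az":-10.2,"jaw":0},{"tx":0,"ty":0,"tz":0,"ax":0,"ay":0,"az":-10.2,"jaw":0},{"tx":0,"ty":0,"tz":0,"ax":0,"ay":0,"az":-10.2,"jaw":0},{"tx":0,"ty":0,"tz":0,"ax":0,"ay":0,"az":-10.2,"jaw":0},{"tx":0,"ty":0,"tz":0,"ax":0,"ay":0,"az":-10.2,"jaw":0}]' && python3 -m inch '[{"tx":0,"ty":0,"tz":0,"ax":0,"ay":0,"az":-10.2,"jaw":0},{"tx":0,"ty":0,"tz":0,"ax":0,"ay":0,"az":-10.2,"jaw":0},{"tx":0,"ty":0,"tz":0,"ax":0,"ay":0,"az":-10.2,"jaw":0},{"tx":0,"ty":0,"tz":0,"ax":0,"ay":0,"az":-10.2,"jaw":0},{"tx":0,"ty":0,"tz":0,"ax":0,"ay":0,"az":-10.2,"jaw":0},{"tx":0,"ty":0,"tz":0,"ax":0,"ay":0,"az":-10.2,"jaw":0},{"tx":0,"ty":0,"tz":0,"ax":0,"ay":0,"az":-10.2,"jaw":0},{"tx":0,"ty":0,"tz":0,"ax":0,"ay":0,"az":-10.2,"jaw":0},{"tx":0,"ty":0,"tz":0,"ax":0,"ay":0,"az":-10.2,"jaw":0},{"tx":0,"ty":0,"tz":0,"ax":0,"ay":0,"az":0,"jaw":0}]'
python3 - <<'E'
from h import *
o=get_obs(); im,d=viewer.get_image("wrist"); np.savez("w2.npz",im=im,d=d); save(im,"unit1.png"); print(o["qpos"],o["width"],o["ft_force"])
E
```

```text
t: 5.35
ee_pos: [525.2, -245.3, 263.0]
orientation: [2.738, -1.54, -0.001]
ft_force: [1.0, -0.4, -2.0]
width: 16.0
t: 6.85
ee_pos: [615.5, 228.8, 261.4]
orientation: [2.738, -1.539, -0.001]
ft_force: [-0.1, -0.7, -3.4]
width: 15.7
t: 8.1
ee_pos: [615.3, 227.4, 261.4]
orientation: [-2.917, -1.168, 0.002]
ft_force: [-0.0, 0.1, -2.3]
width: 15.7
t: 9.35
ee_pos: [615.4, 227.5, 261.4]
orientation: [-1.202, -2.902, 0.001]
ft_force: [-0.3, -0.2, -2.1]
width: 15.9
[ 3.35944017e-01  4.31291687e-01  1.52193152e+00 -7.99464786e-06
  1.18950605e+00 -2.02045080e+00] 15.93360716293207 [-0.25991056 -0.24989092 -2.14383155]
```

View pics/unit1.png

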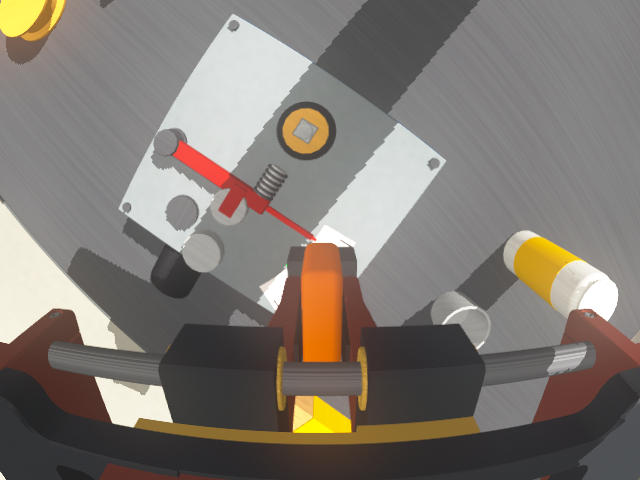

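Run:
```python
from h import *
z=np.load("w2.npz"); im,d=z["im"],z["d"]; o=get_obs(); C=cal("wrist")
hsv=cv2.cvtColor(im,cv2.COLOR_RGB2HSV); m=cv2.inRange(hsv,(10,120,80),(25,255,255)); m[:95]=0;m[170:]=0;m[:,:270]=0;m[:,350:]=0
c=max(cv2.findContours(m,0,2)[0],key=cv2.contourArea); c=cv2.convexHull(c)
P=np.array([at_z("wrist",*p[0],88,C) for p in c])[:,:2].astype(np.float32); e=cv2.minEnclosingCircle(P); el=cv2.fitEllipse(P); print("shoulder",e,el)
R=cv2.Rodrigues(np.array(o["orientation"]))[0]
s=np.array([*el[0],88.]); print("to go tool mm",(R.T@(s-o["ee_pos"])).round(1), "yaw",np.degrees(np.arctan2(R[1,0],R[0,0])))
# rectified view at z=100 world 60x60mm, 8px/mm, x right y up
n=400; out=np.zeros((n,n,2),np.float32)
for j in range(n):
    for i in range(n):
        out[j,i]=proj("wrist",[s[0]+(i-200)/8,s[1]-(j-200)/8,97],C)
rect=cv2.remap(im,out[...,0],out[...,1],cv2.INTER_CUBIC); save(rect,"rect.png")
for (u,v) in [(306,130),(300,125),(312,130),(290,145)]: print((u,v),d[v,u],at_depth("wrist",u,v,d[v,u],C).round(1))
```

```text
shoulder ((570.3496704101562, 162.5364532470703), 20.931133270263672) ((570.3443603515625, 162.60679626464844), (41.114566802978516, 41.73792266845703), 82.05384063720703)
to go tool mm [-14.2 -77.6 173.6] yaw 134.8865255846239
(306, 130) 306.39624 [569.1 163.3 104.7]
(300, 125) 304.0867 [569.6 156.7 105.8]
(312, 130) 306.95926 [565.6 166.9 104.1]
(290, 145) 325.2475 [589.2 162.1  89. ]
```

View pics/rect.png

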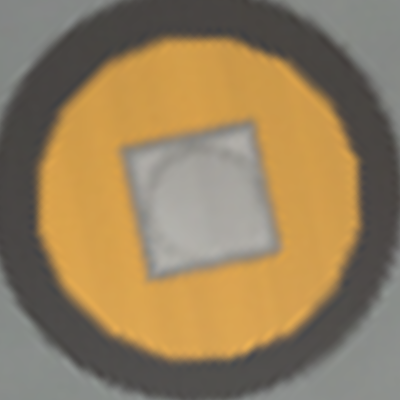

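The picture shows the screw at (306,130), with its square turned about 12.5° anticlockwise from world x, and the pointer tip at (314,239). I'll line the knob up at yaw 102.5° and go above the screw.

```bash
python3 -m inch '[{"tx":0,"ty":0,"tz":0,"ax":0,"ay":0,"az":8.1,"jaw":0},{"tx":0,"ty":0,"tz":0,"ax":0,"ay":0,"az":8.1,"jaw":0},{"tx":0,"ty":0,"tz":0,"ax":0,"ay":0,"az":8.1,"jaw":0},{"tx":0,"ty":0,"tz":0,"ax":0,"ay":0,"az":8.1,"jaw":0},{"tx":-2.68,"ty":-2.9,"tz":0,"ax":0,"ay":0,"az":0,"jaw":0},{"tx":-2.68,"ty":-2.9,"tz":0,"ax":0,"ay":0,"az":0,"jaw":0},{"tx":0,"ty":0,"tz":4,"ax":0,"ay":0,"az":0,"jaw":0},{"tx":0,"ty":0,"tz":4,"ax":0,"ay":0,"az":0,"jaw":0},{"tx":0,"ty":0,"tz":3,"ax":0,"ay":0,"az":0,"jaw":0},{"tx":0,"ty":0,"tz":0.8,"ax":0,"ay":0,"az":0,"jaw":0},{"tx":0,"ty":0,"tz":0,"ax":0,"ay":0,"az":0,"jaw":0}]'
python3 - <<'E'
from h import *
C=cal("side"); s,_=viewer.get_image("side"); c,_=viewer.get_image("scene"); w,_=viewer.get_image("wrist"); print(get_obs()["ft_force"],get_obs()["qpos"][5])
a=cv2.resize(c[200:260,340:450],(440,240),interpolation=2)
b=cv2.resize(s[180:255,255:355],(320,240),interpolation=2)
o=np.zeros((600,780,3),np.uint8); o[:240,:440]=a; o[:240,450:770]=b; o[245:600,150:623]=cv2.resize(w,(473,355)); save(o,"chk1.png"); save(w,"w3.png")
E
```

```text
t: 10.78
ee_pos: [571.2, 162.6, 144.1]
orientation: [-1.964, -2.452, 0.0]
ft_force: [-0.7, -0.5, -1.9]
width: 16.2
[-0.10083193  1.05877461 -1.96578167] -1.5344884493443443
```

View pics/chk1.png

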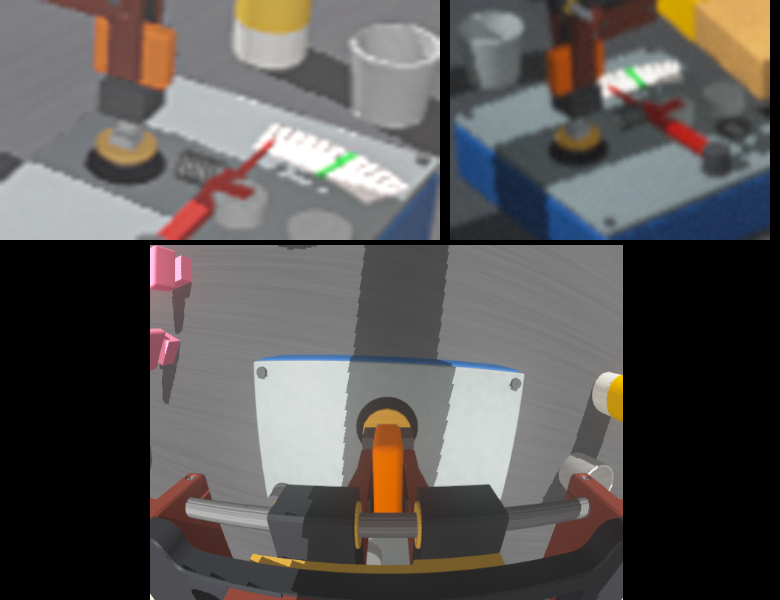

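Run:
```python
from h import *
o=get_obs(); print(o["ee_pos"],o["ft_force"])
for n in ("scene","side"):
    C=cal(n); im,d=viewer.get_image(n); hsv=cv2.cvtColor(im,cv2.COLOR_RGB2HSV)
    u0,v0=proj(n,[570.3,162.6,88],C); u1,v1=proj(n,[*o["ee_pos"][:2],126],C); print(n,"proj shoulder",u0,v0,"block",u1,v1, "px/mm",[np.round(np.array(proj(n,np.array([570.3,162.6,88])+10*e,C))-(u0,v0),1) for e in np.eye(3)])
    g=im[int(v0)-35:int(v0)+12,int(u0)-20:int(u0)+25]
    m=cv2.inRange(hsv,(10,110,60),(28,255,255)); m[:int(v0)-9]=0; m[int(v0)+12:]=0; m[:,:int(u0)-15]=0; m[:,int(u0)+16:]=0
    ys,xs=np.nonzero(m); print(" brass cols",xs.min(),xs.max(),"rows",ys.min(),ys.max())
    for v in range(int(v1)-3,int(v1)+6): 
        r=im[v,int(u1)-14:int(u1)+15].astype(int).sum(1)//3; print(v,int(u1)-14,r)
```

```text
[572.04702224 162.86628848 145.39475536] [-0.10083193  1.05877461 -1.96578167]
scene proj shoulder 372.18846730437264 234.73872546542256 block 373.3381271592724 222.96177557600294 px/mm [array([2.8, 1.3]), array([ 2.4, -1.4]), array([ 0.2, -3.1])]
 brass cols 364 378 rows 233 240
219 359 [125 125 124 124 126 124 112  94  81  81  80  79  81  86  83  83 106 128
 128 127 126 126 121 115 152 183 167 138 119]
220 359 [124 125 125 126 129 119  89  83  82  82  82  82  82  82  78  88 110 128
 129 127 127 126 121 128 167 191 190 187 183]
221 359 [126 127 128 128 130 118  86  83  85  84  84  83  83  83  81  83  89  96
 100 111 124 128 141 167 187 190 189 190 191]
222 359 [127 128 128 128 130 119  86  85  86  86  87  85  85  84  83  82  82  79
  78  81  88  94 142 190 191 188 189 189 189]
223 359 [128 128 127 127 128 117  86  83  85  87  86  86  87  85  86  84  83  78
  73  72  68  74 137 193 190 189 189 189 189]
224 359 [127 126 127 126 128 119  85  84  85  86  84  86  86  86  86  87  84  76
  73  72  69  72 136 191 190 188 188 189 189]
225 359 [127 126 126 127 128 118  86  84  87  87  85  85 
[... 967 characters left out ...]
 47  46  45  47  47
  49  46  49  61 121 190 208 178 132  95  92]
210 280 [148 149 147 148 149 144 125  69  43  40  39  37  40  42  45  50  49  47
  44  47  50  55  94 151 173 160 139 113  89]
211 280 [149 147 151 149 147 143 126  71  39  38  37  37  38  42  49  47  47  50
  50  50  47  51  80 124 144 145 137 129 107]
212 280 [149 148 150 147 147 145 129  80  47  38  36  40  41  40  48  48  45  49
  46  48  48  53  77 112 136 134 121 115 105]
213 280 [148 150 148 148 147 146 135 107  74  53  39  39  38  37  44  45  49  47
  48  51  49  60  80 103 112 110  90  80  71]
214 280 [147 145 148 148 147 146 142 131 110  85  64  50  40  41  46  50  50  48
  57  63  62  67  77  83  81  77  67  58  53]
```

```bash
python3 -m inch '[{"tx":-0.08,"ty":-0.1,"tz":0.5,"ax":0,"ay":0,"az":0,"jaw":0},{"tx":0,"ty":0,"tz":0.5,"ax":0,"ay":0,"az":0,"jaw":0},{"tx":0,"ty":0,"tz":0.2,"ax":0,"ay":0,"az":0,"jaw":0},{"tx":0,"ty":0,"tz":0,"ax":0,"ay":0,"az":0,"jaw":0}]'; python3 -m inch '[{"tx":0,"ty":0,"tz":0.1,"ax":0,"ay":0,"az":0,"jaw":0},{"tx":0,"ty":0,"tz":0.1,"ax":0,"ay":0,"az":0,"jaw":0},{"tx":0,"ty":0,"tz":0,"ax":0,"ay":0,"az":0,"jaw":0}]';  python3 -m inch '[{"tx":0,"ty":0,"tz":0.1,"ax":0,"ay":0,"az":0,"jaw":0},{"tx":0,"ty":0,"tz":0.1,"ax":0,"ay":0,"az":0,"jaw":0},{"tx":0,"ty":0,"tz":0,"ax":0,"ay":0,"az":0,"jaw":0}]'
```

```text
t: 11.52
ee_pos: [570.1, 161.5, 131.6]
orientation: [-1.962, -2.453, 0.001]
ft_force: [-0.8, -0.0, -2.1]
width: 15.8
t: 11.9
ee_pos: [570.2, 161.6, 129.9]
orientation: [-1.962, -2.453, 0.0]
ft_force: [-0.0, 0.3, -1.8]
width: 16.1
t: 12.28
ee_pos: [570.2, 161.5, 127.9]
orientation: [-1.962, -2.453, 0.0]
ft_force: [0.4, -0.2, -2.8]
width: 16.0
```

```bash
for i in 1; do python3 -m inch '[{"tx":0,"ty":0,"tz":0.1,"ax":0,"ay":0,"az":0,"jaw":0},{"tx":0,"ty":0,"tz":0.1,"ax":0,"ay":0,"az":0,"jaw":0},{"tx":0,"ty":0,"tz":0,"ax":0,"ay":0,"az":0,"jaw":0}]'; done;  python3 -m inch '[{"tx":0,"ty":0,"tz":0.1,"ax":0,"ay":0,"az":0,"jaw":0},{"tx":0,"ty":0,"tz":0.1,"ax":0,"ay":0,"az":0,"jaw":0},{"tx":0,"ty":0,"tz":0,"ax":0,"ay":0,"az":0,"jaw":0}]'
```

```text
t: 12.65
ee_pos: [570.2, 161.6, 125.9]
orientation: [-1.962, -2.453, 0.0]
ft_force: [-0.1, -0.2, -2.3]
width: 16.0
t: 13.02
ee_pos: [570.2, 161.6, 123.9]
orientation: [-1.962, -2.453, 0.0]
ft_force: [0.4, 0.6, -2.8]
width: 15.6
```

```bash
python3 -m inch '[{"tx":0,"ty":0,"tz":0.15,"ax":0,"ay":0,"az":0,"jaw":0},{"tx":0,"ty":0,"tz":0.15,"ax":0,"ay":0,"az":0,"jaw":0},{"tx":0,"ty":0,"tz":0,"ax":0,"ay":0,"az":0,"jaw":0}]';  python3 -m inch '[{"tx":0,"ty":0,"tz":0.15,"ax":0,"ay":0,"az":0,"jaw":0},{"tx":0,"ty":0,"tz":0,"ax":0,"ay":0,"az":0,"jaw":0}]';python3 -m inch '[{"tx":0,"ty":0,"tz":0.15,"ax":0,"ay":0,"az":0,"jaw":0},{"tx":0,"ty":0,"tz":0,"ax":0,"ay":0,"az":0,"jaw":0}]'
```

```text
t: 13.4
ee_pos: [570.1, 161.6, 120.8]
orientation: [-1.962, -2.453, 0.0]
ft_force: [0.2, -0.3, -1.8]
width: 15.5
t: 13.65
ee_pos: [570.1, 161.6, 119.3]
orientation: [-1.962, -2.453, 0.0]
ft_force: [0.4, -0.0, -2.9]
width: 15.9
t: 13.9
ee_pos: [570.4, 161.6, 118.1]
orientation: [1.962, 2.453, 0.0]
ft_force: [-0.8, -0.0, 0.4]
width: 15.7
```

Contact at TCP 118, as expected for fully home with no turning needed. I'll press lightly (0.7 mm) and start turning clockwise.

```bash
python3 -m inch '[{"tx":0,"ty":0,"tz":0.07,"ax":0,"ay":0,"az":0,"jaw":0},{"tx":0,"ty":0,"tz":0,"ax":0,"ay":0,"az":6,"jaw":0},{"tx":0,"ty":0,"tz":0,"ax":0,"ay":0,"az":6,"jaw":0},{"tx":0,"ty":0,"tz":0,"ax":0,"ay":0,"az":6,"jaw":0},{"tx":0,"ty":0,"tz":0,"ax":0,"ay":0,"az":6,"jaw":0},{"tx":0,"ty":0,"tz":0,"ax":0,"ay":0,"az":6,"jaw":0}]'
cat > p.py <<'E'
from h import *
import sys
o=get_obs(); print("q6",o["qpos"][5].round(3),"M",np.round(o["moment"],2),"F",np.round(o["ft_force"],1),o["ee_pos"].round(1) if hasattr(o["ee_pos"],"round") else o["ee_pos"])
ims={}
for n in ("scene","side"):
    C=cal(n); im,d=viewer.get_image(n); ims[n]=im; hsv=cv2.cvtColor(im,cv2.COLOR_RGB2HSV)
    g=cv2.inRange(hsv,(45,90,60),(75,255,255)); r=cv2.inRange(hsv,(0,130,60),(6,255,255))|cv2.inRange(hsv,(174,130,60),(180,255,255))
    def box(m,P,w):
        u,v=map(int,proj(n,P,C)); k=np.zeros_like(m); k[v-w:v+w,u-w:u+w]=m[v-w:v+w,u-w:u+w]; return k
    g=box(g,[680,250,78],20); ys,xs=np.nonzero(g); 
    if len(xs): gm=at_z(n,xs.mean(),ys.mean(),78,C); print(n,"mark",len(xs),gm.round(1))
    r=box(r,[660,170,80],45); ys,xs=np.nonzero(r); P=np.array([at_z(n,a,b,82,C) for a,b in zip(xs,ys)])
    f=P[P[:,1]>150]; print(n,"far red",P[np.argsort(-P[:,1])[:3]].round(1).tolist(), "n",len(P))
if len(sys.argv)>1:
    a=cv2.resize(ims["scene"][200:275,350:450],(400,300),interpolation=2); b=cv2.resize(ims["side"][185:260,270:370],(400,300),interpolation=2); save(np.hstack([a,b]),sys.argv[1])
E
python3 p.py
```

```text
t: 14.65
ee_pos: [569.8, 161.7, 117.4]
orientation: [-2.533, -1.858, 0.001]
ft_force: [-1.4, 1.8, 1.5]
width: 15.9
q6 -1.01 M [0.22 0.38 0.13] F [-1.4  1.8  1.5] [569.8 161.7 117.4]
scene mark 16 [680.6 249.3  78. ]
scene far red [[639.0, 233.9, 82.0], [640.2, 227.9, 82.0], [641.3, 221.8, 82.0]] n 125
side mark 14 [669.2 249.9  78. ]
side far red [[690.7, 516.8, 82.0], [697.0, 513.4, 82.0], [700.1, 511.7, 82.0]] n 318
```

```bash
python3 -m inch '[{"tx":0,"ty":0,"tz":0,"ax":0,"ay":0,"az":8,"jaw":0},{"tx":0,"ty":0,"tz":0,"ax":0,"ay":0,"az":8,"jaw":0},{"tx":0,"ty":0,"tz":0,"ax":0,"ay":0,"az":8,"jaw":0},{"tx":0,"ty":0,"tz":0,"ax":0,"ay":0,"az":8,"jaw":0},{"tx":0,"ty":0,"tz":0,"ax":0,"ay":0,"az":8,"jaw":0},{"tx":0,"ty":0,"tz":0,"ax":0,"ay":0,"az":8,"jaw":0},{"tx":0,"ty":0,"tz":0,"ax":0,"ay":0,"az":8,"jaw":0},{"tx":0,"ty":0,"tz":0,"ax":0,"ay":0,"az":8,"jaw":0},{"tx":0,"ty":0,"tz":0,"ax":0,"ay":0,"az":8,"jaw":0},{"tx":0,"ty":0,"tz":0,"ax":0,"ay":0,"az":8,"jaw":0},{"tx":0,"ty":0,"tz":0,"ax":0,"ay":0,"az":0,"jaw":0}]'; python3 p.py t1.png
```

```text
t: 16.12
ee_pos: [570.4, 162.0, 117.5]
orientation: [-3.135, 0.195, -0.0]
ft_force: [-1.6, 2.8, 1.9]
width: 16.0
q6 0.38 M [0.62 0.38 0.  ] F [-1.6  2.8  1.9] [570.4 162.  117.5]
scene mark 16 [680.6 249.3  78. ]
scene far red [[653.1, 233.2, 82.0], [651.1, 231.3, 82.0], [654.2, 227.2, 82.0]] n 137
side mark 15 [668.9 248.4  78. ]
side far red [[711.6, 468.8, 82.0], [714.7, 467.2, 82.0], [708.3, 461.6, 82.0]] n 144
```

View pics/t1.png

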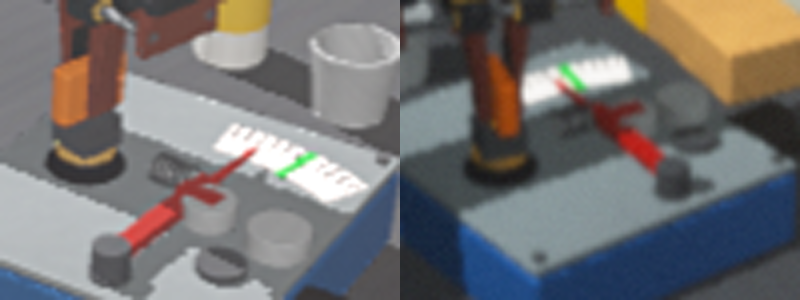

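The pointer has moved about 13 mm and still stands before the mark. The wrist camera should see both from close up, so I'll measure there.

```bash
cat > q.py <<'E'
from h import *; from b import cloud
import sys
C=cal("wrist"); im,d=viewer.get_image("wrist"); save(im,sys.argv[1]); hsv=cv2.cvtColor(im,cv2.COLOR_RGB2HSV)
for name,m in [("green",cv2.inRange(hsv,(45,90,50),(75,255,255))),("red",cv2.inRange(hsv,(0,150,50),(5,255,255))|cv2.inRange(hsv,(175,150,50),(180,255,255)))]:
    P,u,v=cloud("wrist",d,m>0,C)
    if not len(P): print(name,"none"); continue
    k=(abs(P[:,0]-660)<70)&(P[:,1]>60)&(P[:,1]<290)&(P[:,2]>60)&(P[:,2]<105); P,u,v=P[k],u[k],v[k]
    print(name,len(P),"u",u.min() if len(u) else 0,u.max() if len(u) else 0,"v",v.min() if len(u) else 0,v.max() if len(u) else 0)
    if not len(P): continue
    Z=70 if name=="green" else 78
    Q=np.array([at_z("wrist",a,b,Z,C) for a,b in zip(u,v)])
    print(" depth z",np.percentile(P[:,2],[5,50,95]).round(1),"mean",P.mean(0).round(1),"at z mean",Q.mean(0).round(1))
    for y in range(70,290,10):
        s=Q[(Q[:,1]>=y)&(Q[:,1]<y+10)]; t=P[(P[:,1]>=y)&(P[:,1]<y+10)]
        if len(s)>0: print("  y",y,"x",s[:,0].min().round(1),s[:,0].mean().round(1),s[:,0].max().round(1),"ymax",s[:,1].max().round(1),"z",t[:,2].mean().round(1) if len(t) else None)
E
python3 q.py w4.png
```

```text
green 774 u 474 489 v 51 116
 depth z [71.9 73.1 74.2] mean [676.6 260.7  73.1] at z mean [678. 261.  70.]
  y 240 x 672.7 677.2 681.2 ymax 249.8 z 73.1
  y 250 x 673.6 677.7 681.7 ymax 259.5 z 73.0
  y 260 x 674.1 678.2 682.1 ymax 269.9 z 73.1
  y 270 x 674.7 678.7 682.7 ymax 279.8 z 73.0
  y 280 x 675.4 679.2 682.9 ymax 281.1 z 73.1
red 4187 u 461 518 v 139 354
 depth z [85.5 89.9 96.3] mean [662.7 153.6  90.7] at z mean [668.3 147.8  78. ]
  y 80 x 668.6 674.1 678.5 ymax 89.9 z None
  y 90 x 661.9 670.9 677.7 ymax 100.0 z 89.7
  y 100 x 658.6 668.0 676.8 ymax 110.0 z 89.7
  y 110 x 658.0 666.9 676.0 ymax 120.0 z 89.3
  y 120 x 657.0 666.2 675.3 ymax 130.0 z 89.4
  y 130 x 656.9 666.3 674.7 ymax 140.0 z 89.5
  y 140 x 657.9 674.1 695.4 ymax 150.0 z 89.7
  y 150 x 656.5 675.6 695.6 ymax 160.0 z 94.9
  y 160 x 656.5 663.4 672.0 ymax 170.0 z 93.8
  y 170 x 656.0 664.2 671.3 ymax 180.0 z 89.8
  y 180 x 655.4 662.5 670.6 ymax 190.0 z 89.0
  y 190 x 657.6 660.5 663.6 ymax 200.0 z 85.6
  y 200 x 657.5 660.0 662.6 ymax 210.0 z 85.8
  y 210 x 657.3 659.4 661.9 ymax 218.8 z 85.8
  y 220 x 657.9 658.6 659.2 ymax 228.7 z 86.3
```

View pics/w4.png

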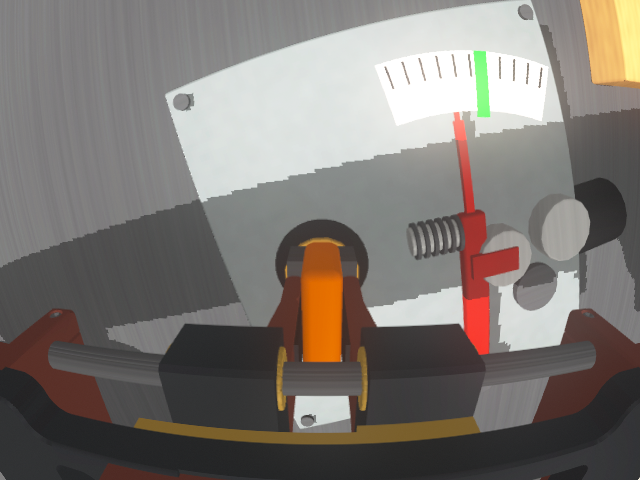

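The wrist view is clear: tip at (457,112), green stripe at columns 474–489. About 20 mm remains, or roughly 2 rad. I'll turn 88° and measure again.

```bash
python3 -m inch '[{"tx":0,"ty":0,"tz":0,"ax":0,"ay":0,"az":8,"jaw":0},{"tx":0,"ty":0,"tz":0,"ax":0,"ay":0,"az":8,"jaw":0},{"tx":0,"ty":0,"tz":0,"ax":0,"ay":0,"az":8,"jaw":0},{"tx":0,"ty":0,"tz":0,"ax":0,"ay":0,"az":8,"jaw":0},{"tx":0,"ty":0,"tz":0,"ax":0,"ay":0,"az":8,"jaw":0},{"tx":0,"ty":0,"tz":0,"ax":0,"ay":0,"az":8,"jaw":0},{"tx":0,"ty":0,"tz":0,"ax":0,"ay":0,"az":8,"jaw":0},{"tx":0,"ty":0,"tz":0,"ax":0,"ay":0,"az":8,"jaw":0},{"tx":0,"ty":0,"tz":0,"ax":0,"ay":0,"az":8,"jaw":0},{"tx":0,"ty":0,"tz":0,"ax":0,"ay":0,"az":8,"jaw":0},{"tx":0,"ty":0,"tz":0,"ax":0,"ay":0,"az":8,"jaw":0},{"tx":0,"ty":0,"tz":0,"ax":0,"ay":0,"az":0,"jaw":0}]'; python3 p.py t2.png; python3 q.py w5.png
```

```text
t: 17.77
ee_pos: [570.8, 161.6, 117.5]
orientation: [-2.119, 2.318, -0.001]
ft_force: [-0.1, 1.1, 2.0]
width: 16.1
q6 1.916 M [0.4  0.08 0.01] F [-0.1  1.1  2. ] [570.8 161.6 117.5]
scene mark 16 [680.6 250.2  78. ]
scene far red [[670.0, 228.4, 82.0], [668.1, 226.5, 82.0], [667.3, 218.7, 82.0]] n 142
side mark 8 [669.7 260.   78. ]
side far red [[633.2, 326.2, 82.0], [670.3, 322.1, 82.0], [627.6, 321.4, 82.0]] n 152
green 695 u 113 170 v 98 119
 depth z [71.9 73.  74.2] mean [676.8 260.7  73.1] at z mean [677.2 262.3  70. ]
  y 240 x 672.8 677.0 680.2 ymax 249.9 z 73.2
  y 250 x 672.7 676.8 680.7 ymax 259.9 z 73.0
  y 260 x 673.3 677.2 681.3 ymax 270.0 z 73.0
  y 270 x 673.8 677.8 681.7 ymax 280.0 z 73.1
  y 280 x 674.0 677.9 681.6 ymax 282.6 z 72.2
red 7028 u 167 454 v 43 112
 depth z [86.  89.9 96.4] mean [670.4 145.6  90.8] at z mean [671.9 145.   78. ]
  y 70 x 676.0 676.0 676.0 ymax 79.6 z None
  y 80 x 661.6 669.3 676.5 ymax 90.0 z 89.8
  y 90 x 660.7 669.2 677.1 ymax 100.0 z 89.8
  y 100 x 660.8 669.0 677.3 ymax 110.0 z 89.7
  y 110 x 660.5 668.9 677.1 ymax 120.0 z 89.7
  y 120 x 660.9 669.2 677.5 ymax 130.0 z 89.7
  y 130 x 661.6 669.6 677.6 ymax 140.0 z 89.8
  y 140 x 661.4 668.5 677.7 ymax 150.0 z 89.8
  y 150 x 661.4 679.3 697.9 ymax 160.0 z 95.1
  y 160 x 661.6 677.0 698.0 ymax 170.0 z 93.9
  y 170 x 662.1 669.9 678.2 ymax 180.0 z 89.8
  y 180 x 662.4 670.3 678.2 ymax 190.0 z 89.5
  y 190 x 667.3 669.9 672.5 ymax 199.9 z 85.8
  y 200 x 667.5 670.1 672.6 ymax 210.0 z 85.8
  y 210 x 667.7 670.2 672.7 ymax 220.0 z 85.8
  y 220 x 668.3 670.5 672.6 ymax 225.1 z 85.8
  y 230 x 670.7 671.8 673.0 ymax 240.0 z 85.8
  y 240 x 671.1 671.9 672.9 ymax 241.3 z None
```

About 5 mm remains (tip x 671.9, mark x 677).

```bash
python3 -m inch '[{"tx":0,"ty":0,"tz":0,"ax":0,"ay":0,"az":7.5,"jaw":0},{"tx":0,"ty":0,"tz":0,"ax":0,"ay":0,"az":7.5,"jaw":0},{"tx":0,"ty":0,"tz":0,"ax":0,"ay":0,"az":7.5,"jaw":0},{"tx":0,"ty":0,"tz":0,"ax":0,"ay":0,"az":7.5,"jaw":0},{"tx":0,"ty":0,"tz":0,"ax":0,"ay":0,"az":0,"jaw":0},{"tx":0,"ty":0,"tz":0,"ax":0,"ay":0,"az":0,"jaw":0}]'; python3 p.py t3.png; python3 q.py w6.png | egrep -v "y (7|8|9|10|11|12|13|14|15|16|17)"
```

```text
t: 18.68
ee_pos: [570.6, 161.4, 117.4]
orientation: [-1.448, 2.787, -0.001]
ft_force: [1.4, -0.3, 1.3]
width: 15.9
q6 2.44 M [ 0.11 -0.24  0.  ] F [ 1.4 -0.3  1.3] [570.6 161.4 117.4]
scene mark 17 [680.4 248.6  78. ]
scene far red [[670.9, 236.3, 82.0], [673.9, 232.2, 82.0], [673.0, 224.3, 82.0]] n 148
side mark 15 [669.4 250.1  78. ]
side far red [[724.1, 471.2, 82.0], [711.4, 459.9, 82.0], [714.4, 458.3, 82.0]] n 239
green 448 u 83 126 v 203 238
 depth z [72.1 73.1 74.3] mean [676.5 263.   73.2] at z mean [677.1 265.3  70. ]
  y 240 x 672.4 673.8 680.5 ymax 250.0 z 73.4
  y 250 x 672.8 676.6 680.6 ymax 259.9 z 73.1
  y 260 x 673.7 677.4 681.2 ymax 269.9 z 73.1
  y 270 x 674.2 677.9 681.9 ymax 280.0 z 73.2
  y 280 x 674.8 678.4 682.0 ymax 283.1 z 72.6
red 6716 u 116 344 v 31 204
 depth z [86.4 90.  96.4] mean [672.1 141.2  90.8] at z mean [674.7 142.9  78. ]
  y 180 x 667.2 674.8 682.5 ymax 190.0 z 89.6
  y 190 x 667.6 674.2 681.7 ymax 200.0 z 85.9
  y 200 x 672.0 674.7 677.3 ymax 210.0 z 85.9
  y 210 x 672.8 675.2 677.6 ymax 218.8 z 85.8
  y 230 x 673.8 675.9 678.4 ymax 239.8 z 85.9
  y 240 x 674.7 676.8 678.3 ymax 242.1 z None
```

View pics/w6.png

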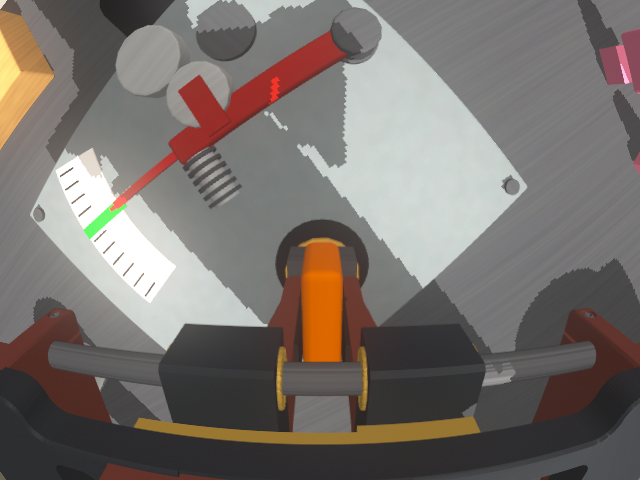

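The pointer tip (about 118,208) lies on the green stripe. Next I release and lift off.

```bash
python3 -m inch '[{"tx":0,"ty":0,"tz":-0.05,"ax":0,"ay":0,"az":0,"jaw":0},{"tx":0,"ty":0,"tz":0,"ax":0,"ay":0,"az":0,"jaw":0.4},{"tx":0,"ty":0,"tz":0,"ax":0,"ay":0,"az":0,"jaw":0.4},{"tx":0,"ty":0,"tz":0,"ax":0,"ay":0,"az":0,"jaw":0.4},{"tx":0,"ty":0,"tz":-1,"ax":0,"ay":0,"az":0,"jaw":0.4},{"tx":0,"ty":0,"tz":-2,"ax":0,"ay":0,"az":0,"jaw":0.4},{"tx":0,"ty":0,"tz":-3,"ax":0,"ay":0,"az":0,"jaw":0.4},{"tx":0,"ty":0,"tz":-4,"ax":0,"ay":0,"az":0,"jaw":0.4},{"tx":0,"ty":0,"tz":-4,"ax":0,"ay":0,"az":0,"jaw":0.4},{"tx":0,"ty":0,"tz":0,"ax":0,"ay":0,"az":0,"jaw":0.4}]'; python3 q.py w7.png | egrep -v "y (7|8|9|10|11|12|13|14|15|16|17)"
python3 - <<'E'
from h import *
from b import cloud
C=cal("wrist"); im,d=viewer.get_image("wrist"); w=im; hsv=cv2.cvtColor(im,cv2.COLOR_RGB2HSV); m=cv2.inRange(hsv,(5,180,80),(24,255,255))>0
P,u,v=cloud("wrist",d,m,C); k=(np.hypot(P[:,0]-570,P[:,1]-162)<45)&(P[:,2]>110); T=P[k]; print("grip",len(T),np.percentile(T,[2,50,98],axis=0).round(1).tolist(), get_obs()["ft_force"])
s,_=viewer.get_image("scene"); o=np.zeros((480,800,3),np.uint8); o[:,:400]=cv2.resize(w,(400,480))*0; o[:300,:400]=cv2.resize(w,(400,300)); o[:300,400:]=cv2.resize(s[195:270,350:450],(400,300),interpolation=2); save(o[:300],"fin.png")
E
```

```text
t: 20.08
ee_pos: [572.2, 162.2, 262.0]
orientation: [-1.44, 2.784, -0.002]
ft_force: [0.1, -0.2, 0.5]
width: 35.3
green 217 u 168 199 v 173 199
 depth z [72.  73.1 74.2] mean [676.6 262.8  73.1] at z mean [676.9 264.1  70. ]
  y 240 x 672.6 675.6 679.9 ymax 250.0 z 73.1
  y 250 x 673.0 676.5 680.2 ymax 260.0 z 73.2
  y 260 x 673.4 677.0 680.5 ymax 269.9 z 73.0
  y 270 x 674.0 677.6 681.2 ymax 279.9 z 73.1
  y 280 x 674.1 677.4 680.9 ymax 281.9 z 73.0
red 2151 u 196 338 v 76 176
 depth z [86.5 90.  96.5] mean [672.1 141.4  90.8] at z mean [673.6 142.3  78. ]
  y 180 x 666.8 674.0 680.7 ymax 188.2 z 89.6
  y 190 x 671.6 673.6 675.6 ymax 200.0 z 86.0
  y 200 x 672.4 674.2 676.0 ymax 207.6 z 86.1
  y 220 x 673.0 674.9 676.7 ymax 229.8 z 85.9
  y 230 x 673.3 675.3 677.0 ymax 239.9 z 86.0
  y 240 x 674.7 675.8 676.9 ymax 241.3 z None
grip 1449 [[548.9, 142.6, 125.7], [573.9, 159.5, 154.2], [595.3, 178.3, 155.8]] [ 0.23956226 -0.31862987 -0.15139634]
```

View pics/fin.png

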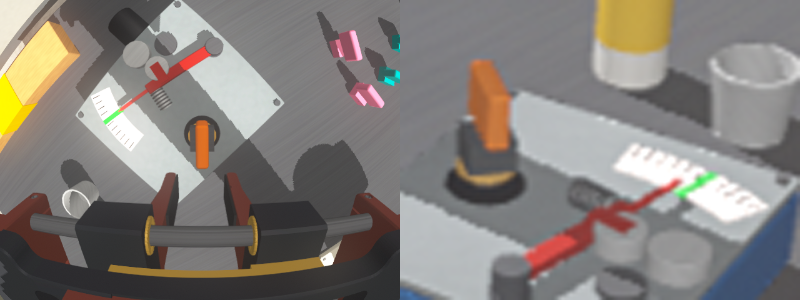

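The knob stands on the screw with its top at about 154 mm (88 + 66), and the pointer meets the green mark. Handing in.

```bash
python3 -c "
from workcell import ctrl,get_obs
print(get_obs()['t'],ctrl.close_job())"
```

```text
the job is handed in; nothing more can be done
20.225 None
```

I fitted the orange T-knob on the tension screw, turned it clockwise until the pointer stood on the green mark, then let go and handed the job in at 20.2 s.

- **Fit:** I read the square's angle from the wrist picture (about 12.5°) and lined the knob up with it. It dropped over without a search turn. It touched the shoulder at the expected height with about 3 N, and I pressed about 1 mm in all, far from the 8 mm limit.
- **Turn:** About 236° clockwise in one grip, watching the pointer between turns.
- **Last checks, after lifting off:**
  - The wrist camera put the pointer tip at x ≈ 676 mm against 676–677 mm for the mark.
  - The top of the knob was at about 154 mm, which is what fully home should give.
  - The force on the gripper was about zero.
- **Disagreements and failures:**
  - The scene and side cameras differed from the wrist by several millimetres on the mark, and the scene camera, in its last measurement before I let go, put the tip several millimetres short of it. I put that down to parallax and coarse pixels and went by the wrist camera.
  - My first move call was refused for missing keys, with no effect on the scene.
- **Not checked separately:** I did not measure the other things on the bench afterwards. None of the moves went near them, and what shows of them in the last picture looks undisturbed.

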